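Advance the sensor carriage by one turn of the hand wheel and record

TASK

With your fingertips, push the stage's hand wheel round by its upright handle through exactly one turn, clockwise seen from above, so that the handle ends where it began and the carriage has advanced one screw pitch towards the coil; then press the round button on the recorder box fully down, let it come up, and leave everything clear. Only push: do not clamp the handle or lean hard on it, do not touch the carriage, do not press the button before the turn is complete, and leave the other things on the bench where they are.

Things in the scene. Friction and masses are not known exactly. Their poses are not given: they have to be found in the camera images.
- stage: Lead-screw stage fixed to the bench: aluminium base plate 120 x 490 x 12 mm carrying a grey gearbox (90 x 90 mm, top 72 mm above the bench) under the hand wheel, two guide rods, a sliding carriage and, at the far end, a copper coil disc (top 130 mm above the bench). Origin: on the wheel's vertical axis, at bench height. Its y axis runs along the rods from the wheel to the coil (plate from y = -70 to +420 mm, x = -60 to +60 mm). Its place and yaw on the bench vary.
- wheel_hub (a point): Centre of the black hand wheel, on its vertical axis, at the mid height of the rim (94 mm above the bench). The wheel lies flat; rim circle radius 70 mm to the middle of a 14 mm thick round rim (rim top 101 mm above the bench), three spokes 10 mm thick. The rim turns well clear of all else.
- handle_mid (a point): Middle of the upright handle, a bare-metal peg 18 to 22 mm in diameter standing on the rim at the end of one spoke, 70 mm from the wheel's axis. The peg reaches 57 mm above the rim's top (30 mm above and below this point; its top is 158 mm above the bench). It is a revolving grip: it rolls freely about its own upright axis while it goes round with the wheel.
- handle: The same peg handle, origin at its foot on the axis of the peg (98 mm above the bench).
- wheel (a joint): Angle of the hand wheel in rad, growing clockwise seen from above; it reads 0 at the start, wherever the handle then is (any direction from the hub). No stop is within reach of the job. Stiff: about 3 N at the handle turns it, and it stays where it is left without running on. One turn moves the carriage by 24 mm towards the coil (clockwise) or back.
- carriage_top (a point): Top of the dark sensor head on the sliding carriage (aluminium block 90 x 55 mm between the wheel and the coil); 99 mm above the bench. Driven by the wheel, 24 mm a turn, along the stage's +y when the wheel turns clockwise.
- carriage: The same carriage, origin at the centre of its underside. Not to be touched.
- recorder: Grey recorder box fixed to the bench, 110 x 90 x 45 mm, origin at the centre of its underside, its one round button on top; it stands to the robot's right of the wheel.
- rec_top (a point): Centre of the top face of the recorder's round push button, 34 mm in diameter, pressed straight down.
- rec (a joint): How far the button is pressed, in m: 0 up, 0.006 fully down (about 5 N there); springs back.
- jar: Bystander: glass jar with a steel lid, 48 mm across, 65 mm tall; origin at the centre of its underside.
- screwdriver: Bystander: screwdriver 170 mm long lying along its x axis.
- tape_roll: Bystander: roll of tape lying flat, 68 mm across, 19 mm high.
- meter: Bystander: hand-held meter lying face up, 150 x 78 x 40 mm.
- spare_head: Bystander: spare sensor head, a 36 mm dark block with an upright steel tube, 54 mm tall.
- adapter: Bystander: small steel connector adapter standing on end, 22 mm across, 30 mm tall.
- parts_tray: Bystander: black divided parts tray 100 x 150 x 30 mm.
Mind the look-alikes: they are no part of the job. What is shaped like the recorder but turquoise is not meant.

How it is judged:
On the way, in this order (a step that is already met when the one before it is completed fails the run):
1. the handle has been pushed a quarter turn by the fingers (value of joint wheel above 1.57 rad and contact force between the fingers and handle above 0.3 N), for 0.05 s.
2. the handle has been pushed past three quarters of the turn by the fingers (value of joint wheel above 4.71 rad and contact force between the fingers and handle above 0.3 N), for 0.05 s.
3. the wheel stands at one full turn, within 15 degrees, and the fingers have left the handle (value of joint wheel between 6.021 and 6.545 rad and distance of carriage_top from where it was at the start of the episode between 0.022 and 0.026 m and velocity of joint wheel between -0.05 and 0.05 rad/s and contact force between the fingers and handle below 0.1 N), for 0.2 s.
4. the record button is pressed down (value of joint rec above 0.0045 m), for 0.05 s.
At the end, for the whole second after the job is handed in: The wheel rests one full clockwise turn from its start, within 15 degrees (carriage advanced 24 mm within 1 mm), and the button, pressed after that, is up again (value of joint wheel between 6.021 and 6.545 rad and distance of carriage_top from where it was at the start of the episode between 0.022 and 0.026 m and velocity of joint wheel between -0.05 and 0.05 rad/s and value of joint rec below 0.0015 m); the robot touches nothing.
It fails at once if the button is pressed before the turn is complete (value of joint rec above 0.003 m and value of joint wheel below 6.021 rad).
It fails at once if the handle is clamped or shoved with more than 25 N (contact force between the fingers and handle above 25 N).
It fails at once if the carriage is touched (contact force between any of the arm, the fingers and carriage above 1 N).
It fails at once if the wheel is turned more than 55 degrees past one turn (value of joint wheel above 7.3 rad).
It fails at once if a bystander (jar, screwdriver, tape roll, meter, spare head, adapter or tray) is moved, carried or lifted by more than 20 mm (distance of any of jar, screwdriver, tape_roll, meter, spare_head, adapter, parts_tray from where it was at the start of the episode above 0.02 m).
It also fails if it takes over 70 s, if anything falls off the work surface, if the arm or the gripper's body presses on something with over 40 N, if the wrist force passes 120 N, or if a joint passes its speed limit or range.

ROBOT

A 6-joint arm with a two-finger parallel gripper is mounted at the origin on the work surface. World frame = base frame: x ahead of the robot, y to its left, z up, the work surface at z = 0. Lengths are in m, angles in rad, forces in N, time in s.
With the tool pointing down it reaches from about 0.375 to 0.975 m from the base axis. Payload 3.8 kg.
Tool frame: the origin (TCP) lies midway between the tips of the shut fingers; the grasp point (between the pads) lies 19 mm behind it; x points along the fingers, y is the direction in which the jaws open and shut, and the axes are right-handed (so a half turn about x gives the same grasp; the last joint's range is limited). The gripper opens to 85 mm and grips with 20 to 120 N. Pads are 22 mm wide; open, the fingers measure 114 mm over their backs; the gripper's body (76 mm by 85 mm) begins 54 mm behind the grasp point. The pads swing forward as they close: fully open they stand 13 mm farther back than shut.
Start: joints at [-1.309, 0.264, 1.604, -0, 1.274, -0.037], TCP at [0.199, -0.645, 0.231] pointing down, gripper open.
Joint ranges: [-2.63, 2.63], [-0.94, 2.18], [0.31, 2.57], [-1.31, 4.45], [0, 2.66], [-2.55, 2.55]. Speed limits (rad/s): [2.57, 2.57, 3.14, 3.14, 3.14, 3.14].

INTERFACE

Orientations are given as a rotation vector (axis times angle).
In Python, from workcell import read_state, read_camera, get_calibration, finish_job gives the robot as it stands. The module is installed in compiled form; this text tells all that it offers.
- The arm moves only by the shell command python3 -m creep 'ROWS' [FORCE]. ROWS is JSON, a list of rows, each a list of 3 entries, a list of its own where there are three numbers: the closure in counts, from 0 (fully open) to 255 (shut), then the shift along the world's x, y, z in mm, then the turn about the world's z in rad. In form: [[hand, [tx, ty, tz], spin], ...]. A call has exactly 8 rows; each row shifts and turns the commanded pose from where the row before left it; what a row does not reach is not made up. A row lasts 1/12 s, in which the tool goes at most 41.7 mm and 7.16 degrees, less where a joint would pass 70% of its speed; a pose out of reach is approached as far as the arm can. A call is refused whole if a number of a shift passes 41.7 or a number of a turn 0.125, either way. A call with a gripper value outside its range is refused whole. The fingers move at their own pace and stop on an object; FORCE is the grip in N (left out, the last holds). Time passes only in rows, so rows that do not move let the fingers close, or fill a call up. It gives the time, the measured TCP pose, the force and the opening at its end, in the units of the state.
- read_state(): the state, without advancing time (a new reading comes with each control period).
- read_camera(name): name is "side" or "top" or "wrist"; returns (picture, depth): 400x640x3 uint8, blue, green, red; 400x640 float32, m along the optical axis (not along the pixel's ray), 0 where there is no reading.
- get_calibration(name): a dict with "K" (3x3 intrinsics, pixels), "k1" (the pictures are not rectified: a ray, as slopes to the right and down, at radius r is drawn at 1 + k1 r^2 times it, then the intrinsics apply), "eye" and "orientation" of the camera in the world. Camera axes: x right, y down, z forward; pixel columns grow to the right and rows downward; lengths in m; the calibration is good to about 2 mm. A picture is of the moment at which its call begins: read the wrist's pose just before it. get_calibration takes no time and is no camera call; for the wrist camera it gives the pose at the moment of the call.
- finish_job(): hands the job in, once; it reports no verdict.
The state is a dict: "time": time; "q": joint angles; "joint_vel": joint speeds; "joint_torque": joint torques, N m; "tool_pos": TCP position; "tcp_rot": TCP orientation; "wrist_force": force on the tool from outside, world axes, zero at the start; "torque": the same for the moment, N m; "width": opening from 0.0 (shut) to 1.0 (fully open).
Only numpy, scipy, OpenCV 4.12 (cv2) and the standard library are available. Lean on these libraries where they do the work, as an engineer would, in place of code of your own. Each camera call takes 0.05 s, during which the arm holds its last target.

## Working session

There is one attempt and no reset: what is moved stays moved. The work goes in short steps, Python scripts to look and compute and a shell command to move; the robot and the scene stay as the last step left them, time stands still between calls to the robot, and variables do not carry over. Pictures are saved under pics/ and viewed, and the job is handed in when it is done.

```bash
mkdir -p pics; ls
cat > h.py <<'E'
import numpy as np, cv2
from workcell import *
from scipy.spatial.transform import Rotation as R
def cam(c):
    o=np.array(c['orientation'],float)
    Rm=o if o.shape==(3,3) else R.from_rotvec(o).as_matrix()
    return np.array(c['K']),float(c['k1']),np.array(c['eye']),Rm
def ray(c,u,v):
    K,k1,e,Rm=cam(c)
    x=(u-K[0,2])/K[0,0];y=(v-K[1,2])/K[1,1]
    rd=np.hypot(x,y);r=rd
    for _ in range(30): r=rd/(1+k1*r*r)
    s=r/rd if rd>0 else 1
    return e,Rm@np.array([x*s,y*s,1.0])
def at_z(c,u,v,z):
    e,d=ray(c,u,v);return e+d*(z-e[2])/d[2]
def at_d(c,u,v,dep):
    e,d=ray(c,u,v);return e+d*dep
def proj(c,p):
    K,k1,e,Rm=cam(c);q=Rm.T@(np.array(p)-e);x,y=q[0]/q[2],q[1]/q[2];f=1+k1*(x*x+y*y)
    return K[0,0]*x*f+K[0,2],K[1,1]*y*f+K[1,2]
E
python3 - <<'E'
from h import *
for n in ['top','side']:
    c=get_calibration(n);print(n,c)
    p,d=read_camera(n);cv2.imwrite(f'pics/{n}0.png',p);np.save(f'pics/{n}0.npy',d)
print(read_state())
E
```

```text
pics
top {'K': array([[423.97377269,   0.        , 316.88834214],
       [  0.        , 423.97377269, 199.39546997],
       [  0.        ,   0.        ,   1.        ]]), 'k1': 0.03342330782013571, 'eye': array([ 0.34641714, -0.0061895 ,  1.24778092]), 'orientation': array([-2.16820717,  2.1107528 , -0.22588909])}
side {'K': array([[374.3607576 ,   0.        , 324.01181209],
       [  0.        , 374.3607576 , 201.28495855],
       [  0.        ,   0.        ,   1.        ]]), 'k1': -0.044872049439998694, 'eye': array([ 0.29092089, -0.64419886,  0.74317618]), 'orientation': array([-2.31382062,  0.48011997, -0.17667966])}
{'time': 0.1, 'q': array([-1.30889221e+00,  2.64664748e-01,  1.60525479e+00,  2.40467469e-05,
        1.27370723e+00, -3.68968929e-02]), 'joint_vel': array([ 7.73232807e-04, -1.28862950e-03, -1.97215525e-03, -7.01293656e-04,
       -6.82780826e-04,  4.75795478e-05]), 'joint_torque': array([ 7.57853759e-04, -5.16706502e+01, -3.68590736e+01,  7.92141094e-06,
        6.24322041e-03,  9.96081127e-06]), 'tool_pos': array([ 0.19853718, -0.64444106,  0.23008596]), 'tcp_rot': array([ 2.06132484,  0.31240932, -2.0617533 ]), 'wrist_force': array([-0.71119656,  0.76037143,  0.05881491]), 'torque': array([ 0.00169604, -0.00796205, -0.02159422]), 'width': 0.9991596689014489}
```

View pics/top0.png

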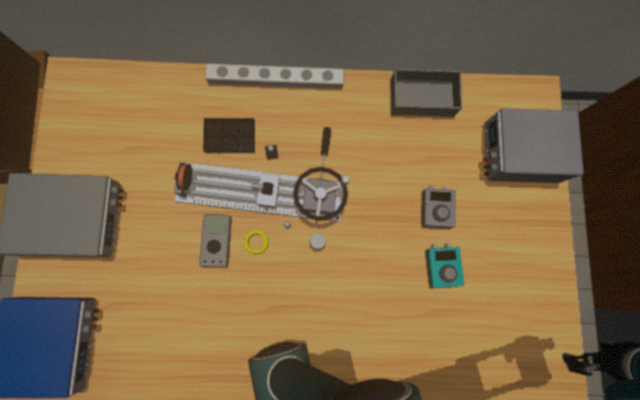

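View pics/side0.png

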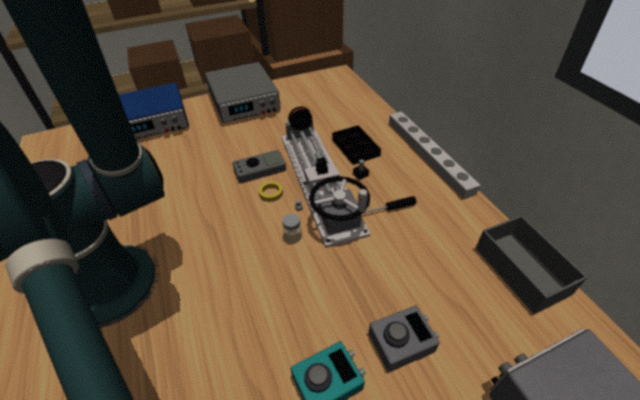

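Top view: the hand wheel is near (320,193), the grey recorder at (439,207), the turquoise look-alike at (445,266) and the coil at (184,179). I need closer crops to find the handle.

Run:
```python
import cv2,numpy as np
p=cv2.imread('pics/top0.png');s=cv2.imread('pics/side0.png')
a=cv2.resize(p[150:250,260:360],None,fx=6,fy=6,interpolation=cv2.INTER_CUBIC)
b=cv2.resize(s[160:250,290:400],None,fx=6,fy=6,interpolation=cv2.INTER_CUBIC)
cv2.imwrite('pics/c1.png',a);cv2.imwrite('pics/c2.png',b)
c=cv2.resize(p[170:300,400:490],None,fx=4.5,fy=4.5,interpolation=cv2.INTER_CUBIC)
cv2.imwrite('pics/c3.png',c)
```

```text
(no output)
```

View pics/c1.png

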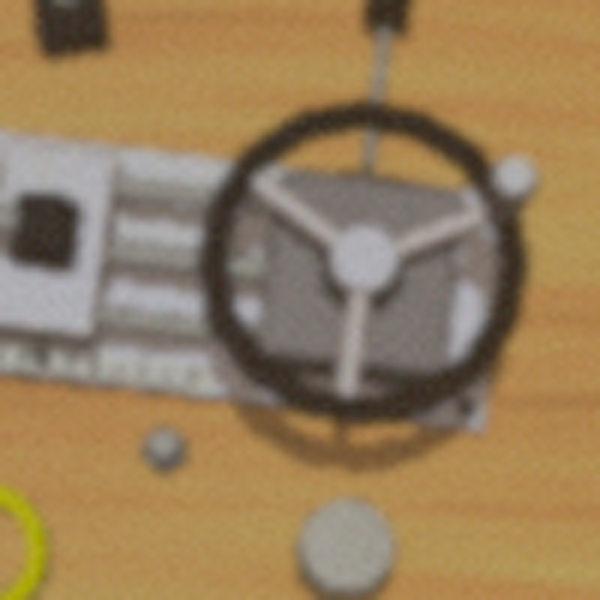

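View pics/c2.png

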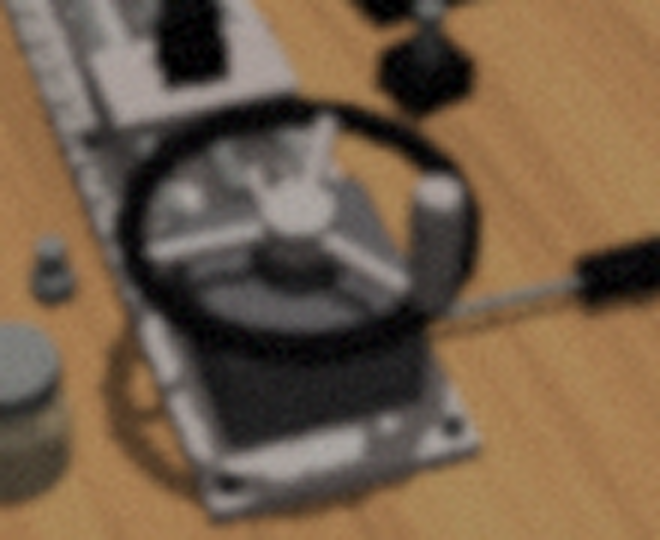

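View pics/c3.png

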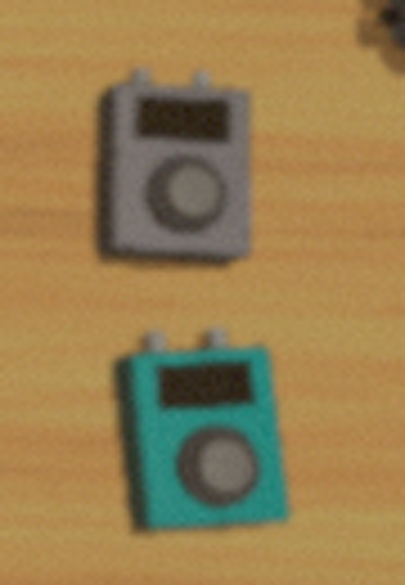

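Run:
```python
from h import *
ct=get_calibration('top');cs=get_calibration('side')
p=lambda *a: print(*[np.round(x,4) if not isinstance(x,str) else x for x in a])
h=at_z(ct,345.5,178.8,.158);p('handle top',h)
p('handle side',at_z(cs,290+(440)/6,160+188/6,.158))
for n,z,(u,v) in [('hubtop',.105,(363,258)),('rimL',.094,(212,262)),('rimR',.094,(517,262)),('rimT',.094,(370,110)),('rimB',.094,(358,412))]:
    p(n,at_z(ct,259.5+u/6,149.5+v/6,z))
d=np.load('pics/top0.npy')
for n,u,v in [('button',400+187/4.5,170+192/4.5),('hub',320,192.5),('htop',345.6,179),('coil',184,180),('carr',267,188),('jar',317.5,241)]:
    p(n,at_d(ct,u,v,float(np.median(d[int(v)-1:int(v)+2,int(u)-1:int(u)+2]))))
# plate corners z=.012
for u,v in [(176,201),(190,163),(341,221),(349,178)]: p('plate',at_z(ct,u,v,.012))
```

```text
handle top [ 0.6041 -0.1102  0.158 ]
handle side [ 0.6052 -0.1089  0.158 ]
hubtop [ 0.5758 -0.0454  0.105 ]
rimL [0.574  0.0239 0.094 ]
rimR [ 0.5782 -0.1173  0.094 ]
rimT [ 0.6486 -0.0475  0.094 ]
rimB [ 0.5061 -0.0452  0.094 ]
button [ 0.5353 -0.3924  0.0681]
hub [ 0.576  -0.0455  0.104 ]
htop [ 0.6035 -0.1105  0.1581]
coil [0.5963 0.3226 0.1181]
carr [0.5852 0.1009 0.0989]
jar [ 0.4458 -0.043   0.0647]
plate [0.5563 0.3715 0.012 ]
plate [0.672 0.34  0.012]
plate [ 0.5108 -0.1124  0.012 ]
plate [ 0.6414 -0.1346  0.012 ]
```

Run:
```python
from h import *
s=read_state()
print(np.round(R.from_rotvec(s['tcp_rot']).as_matrix(),3), s['q'])
```

```text
[[-0.001  0.294 -0.956]
 [ 0.002 -0.956 -0.294]
 [-1.    -0.002 -0.   ]] [-1.30889221e+00  2.64664748e-01  1.60525479e+00  2.40467469e-05
  1.27370723e+00 -3.68968929e-02]
```

Candidates for the handle: the upright peg on the rim (top view 346,179), the hub cap (320,192), the adapter (287,225) and the screwdriver tip (323,165). Only the peg sits 70 mm from the hub at 158 mm height, and both cameras agree on it to about 2 mm. For the button, I take the grey box (439,207), not the turquoise one (445,266). I'll travel there now, with the jaws part shut and straddling the peg like a fork.

```bash
python3 -m creep '[[120,[17,22,0],0.07],[120,[17,22,0],0.07],[120,[17,22,0],0.07],[120,[17,22,0],0.07],[120,[17,22,0],0.07],[120,[17,22,0],0.07],[120,[17,22,0],0.07],[120,[17,22,0],0.07]]' 30; python3 -m creep '[[120,[17,22,0],0.07],[120,[17,22,0],0.07],[120,[17,22,0],0.07],[120,[17,22,0],0.07],[120,[17,22,0],0.07],[120,[17,22,0],0.07],[120,[17,22,0],0.07],[120,[17,22,0],0.07]]'; python3 -m creep '[[120,[17,22,0],0.07],[120,[17,22,0],0.07],[120,[17,22,0],0.07],[120,[17,22,0],0.07],[120,[17,22,0],0.07],[120,[17,22,0],0.07],[120,[0,0,0],0.07],[120,[0,0,0],0]]'
```

```text
time: 0.77
tool_pos: [0.3351, -0.4676, 0.2307]
tcp_rot: [1.709, 0.787, -1.71]
wrist_force: [0.2, -0.1, -0.4]
width: 0.53
time: 1.43
tool_pos: [0.471, -0.2917, 0.2308]
tcp_rot: [1.318, 1.136, -1.318]
wrist_force: [0.1, 0.1, 0.4]
width: 0.528
time: 2.1
tool_pos: [0.5731, -0.1595, 0.2306]
tcp_rot: [0.953, 1.353, -0.954]
wrist_force: [-0.4, -1.4, 0.0]
width: 0.526
```

```bash
cat >> h.py <<'E'
def pose():
    s=read_state();M=R.from_rotvec(s['tcp_rot']).as_matrix()
    return s,np.array(s['tool_pos'])*1000,np.degrees(np.arctan2(M[1,1],M[0,1]))
def snap(n,f,box=None,k=1):
    c=get_calibration(n);p,d=read_camera(n)
    np.save(f'pics/{f}.npy',d)
    if box: p=cv2.resize(p[box[1]:box[3],box[0]:box[2]],None,fx=k,fy=k,interpolation=cv2.INTER_CUBIC)
    cv2.imwrite(f'pics/{f}.png',p);return c,d
E
python3 - <<'E'
from h import *
print(pose()[1:])
import pickle
c,d=snap('wrist','w1');pickle.dump(c,open('pics/w1.pkl','wb'));print(c['eye'])
c,d=snap('top','t1')
E
```

```text
(array([ 573.11567102, -159.51958738,  230.55495096]), np.float64(19.622151756373363))
[ 0.54737594 -0.09208213  0.37318321]
```

View pics/w1.png

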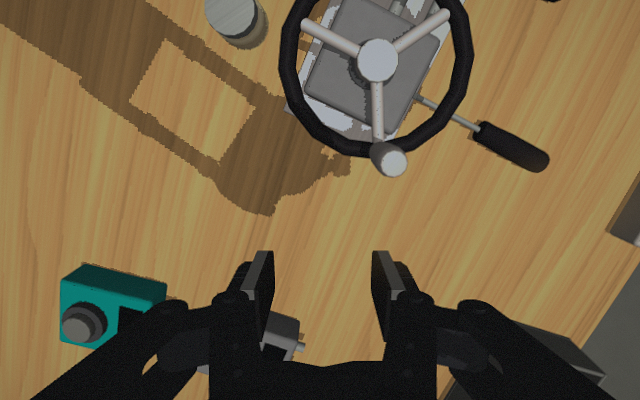

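View pics/t1.png

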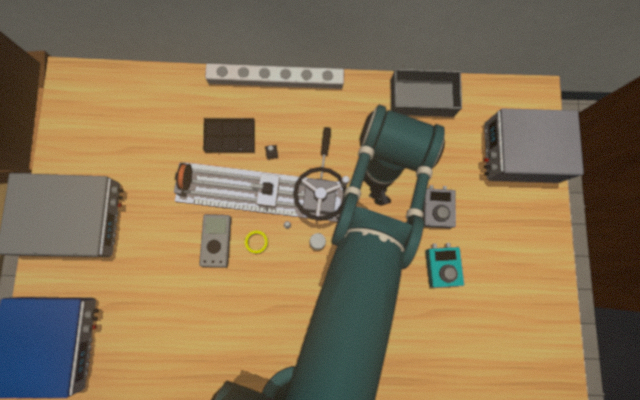

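The wrist view shows the peg's top at (393,163), the hub cap at (378,60) and both fingers; the button is hidden behind the gripper.

Run:
```python
from h import *
import pickle
c=pickle.load(open('pics/w1.pkl','rb'));d=np.load('pics/w1.npy')
print(np.round(at_z(c,394,163,.158),4), np.round(at_d(c,394,163,d[163,394]),4), np.round(at_d(c,378,60,d[60,378]),4))
# rim circle fit: dark rim top via depth z in .094-.103
pts=[]
for v in range(0,175):
  for u in range(260,490):
    if d[v,u]>0:
      p=at_d(c,u,v,d[v,u])
      if .097<p[2]<.103 and .055<np.hypot(p[0]-.5765,p[1]+.046)<.085: pts.append(p)
pts=np.array(pts);A=np.c_[2*pts[:,:2],np.ones(len(pts))];s=np.linalg.lstsq(A,(pts[:,:2]**2).sum(1),rcond=None)[0]
print(len(pts),s[:2],np.sqrt(s[2]+s[0]**2+s[1]**2))
for u,v in [(265,300),(378,300),(250,270),(388,270)]: print(np.round(at_d(c,u,v,d[v,u]),4))
```

```text
[ 0.6028 -0.1098  0.158 ] [ 0.6026 -0.1097  0.1586] [ 0.575  -0.046   0.1033]
6340 [ 0.57453265 -0.04717343] 0.067941633806845
[ 0.5504 -0.1685  0.2588]
[ 0.5939 -0.1556  0.2547]
[ 0.5411 -0.1592  0.2563]
[ 0.592  -0.1412  0.2559]
```

```bash
python3 -m creep '[[120,[5,8,0],0.02],[120,[5,8,0],0.02],[120,[5,8,0],0.02],[120,[5,8,0],0.01],[120,[5,8,0],0],[120,[5.4,9.5,0],0],[120,[0,0,0],0],[120,[0,0,0],0]]'
python3 - <<'E'
from h import *
print(pose()[1:]); snap('wrist','w2')
E
```

```text
time: 2.87
tool_pos: [0.6034, -0.1108, 0.2312]
tcp_rot: [0.902, 1.376, -0.903]
wrist_force: [0.6, -0.6, -0.2]
width: 0.528
(array([ 603.44046278, -110.80401118,  231.21279806]), np.float64(23.457412122835688))
```

View pics/w2.png

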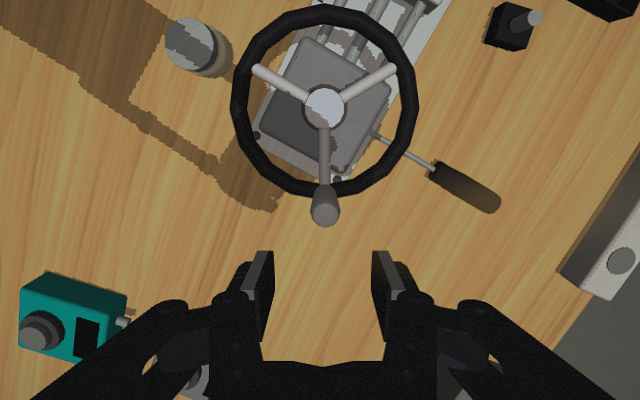

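The peg at (325,205) lies midway between the fingers (272 and 374). I'll lower the fork over it.

```bash
python3 -m creep '[[120,[0,0,-10],0],[120,[0,0,-16],0],[120,[0,0,-16],0],[120,[0,0,-16],0],[120,[0,0,-16],0],[120,[0,0,-16],0],[120,[0,0,-14],0],[120,[0,0,-9],0]]'; python3 -m creep '[[120,[0,0,0],0],[120,[0,0,0],0],[120,[0,0,0],0],[120,[0,0,0],0],[120,[0,0,0],0],[120,[0,0,0],0],[120,[0,0,0],0],[120,[0,0,0],0]]'
python3 - <<'E'
from h import *
print(pose()[1:]); snap('wrist','w3')
E
```

```text
time: 3.58
tool_pos: [0.6016, -0.1117, 0.1157]
tcp_rot: [0.903, 1.378, -0.905]
wrist_force: [0.2, 0.5, -0.1]
width: 0.529
time: 4.25
tool_pos: [0.6033, -0.1116, 0.1187]
tcp_rot: [0.904, 1.374, -0.903]
wrist_force: [-0.5, 0.4, -0.2]
width: 0.525
(array([ 603.30778429, -111.61775953,  118.6980894 ]), np.float64(23.3792487872576))
```

View pics/w3.png

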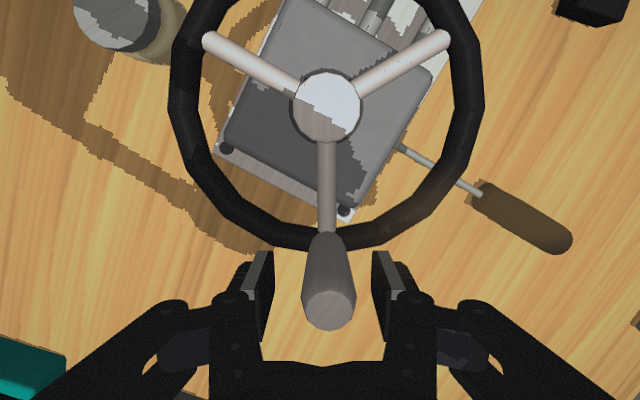

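The peg stands freely between the pads. Next I'll work out the arc rows.

```bash
cat > plan.py <<'E'
import sys
from h import *
hub=np.array([575.5,-46.3]);th0=-66.3
def wp(tau,psi,c):
    th=np.radians(th0-tau);u=np.array([np.cos(th),np.sin(th)]);t=np.array([u[1],-u[0]])
    a=np.radians(psi);n=np.array([np.cos(a),np.sin(a)])
    if n@t<0:n=-n
    return hub+70*u+c*n
# args: tau_start tau_end psi_start psi_end c ; prints rows cumulatively rounded from wp start
t0,t1,p0,p1,c=map(float,sys.argv[1:6]);n=int(sys.argv[6]) if len(sys.argv)>6 else 8
s,P,psi=pose();print('pose',P.round(1),round(psi,1),s['wrist_force'].round(1),'want start',wp(t0,p0,c).round(1))
cur=wp(t0,p0,c).copy()
for i in range(1,n+1):
    f=i/n;w=wp(t0+(t1-t0)*f,p0+(p1-p0)*f,c);d=np.round((w-cur)*2)/2;cur=cur+d
    print([*d.tolist(),0],round(np.radians((p1-p0)/n),3))
E
python3 plan.py 0 40 23.5 -16.5 12.4; python3 plan.py 40 80 -16.5 -56.5 12.4
```

```text
pose [ 603.2 -111.6  118.5] 23.4 [0.3 0.3 0.9] want start [ 592.3 -115.3]
[-6.0, -1.0, 0] -0.087
[-6.0, -1.0, 0] -0.087
[-6.5, 0.0, 0] -0.087
[-6.0, 0.5, 0] -0.087
[-6.0, 1.0, 0] -0.087
[-6.5, 1.5, 0] -0.087
[-5.5, 2.0, 0] -0.087
[-6.0, 2.5, 0] -0.087
pose [ 603.2 -111.6  118.5] 23.4 [0.3 0.3 0.9] want start [ 544. -110.]
[-5.5, 3.0, 0] -0.087
[-5.0, 3.5, 0] -0.087
[-5.0, 4.0, 0] -0.087
[-4.5, 4.0, 0] -0.087
[-4.0, 5.0, 0] -0.087
[-3.5, 5.0, 0] -0.087
[-3.5, 5.0, 0] -0.087
[-2.5, 5.5, 0] -0.087
```

```bash
python3 -m creep '[[120,[-2,-0.5,0],0],[120,[-2,-0.5,0],0],[120,[-2,-0.5,0],0],[120,[-1.5,-0.5,0],0],[120,[-1.5,-0.5,0],0],[120,[-1,-0.5,0],0],[120,[-1,-0.5,0],0],[120,[0,0,0],0]]'; python3 -m creep '[[120,[-6,-1,0],-0.087],[120,[-6,-1,0],-0.087],[120,[-6.5,0,0],-0.087],[120,[-6,0.5,0],-0.087],[120,[-6,1,0],-0.087],[120,[-6.5,1.5,0],-0.087],[120,[-5.5,2,0],-0.087],[120,[-6,2.5,0],-0.087]]'
python3 - <<'E'
from h import *
print(pose()[1:]); snap('wrist','w4')
E
```

```text
time: 4.97
tool_pos: [0.5924, -0.1151, 0.1183]
tcp_rot: [0.904, 1.374, -0.903]
wrist_force: [2.2, 0.7, -1.8]
width: 0.532
time: 5.63
tool_pos: [0.5441, -0.11, 0.1185]
tcp_rot: [1.422, 1.055, -1.42]
wrist_force: [3.6, -1.2, -2.7]
width: 0.53
(array([ 544.14583833, -110.04845274,  118.51167119]), np.float64(-16.74907587094385))
```

View pics/w4.png

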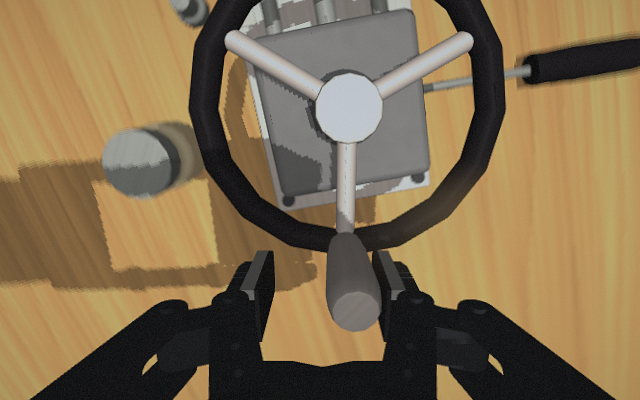

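The push works at about 3.7 N, with the peg at (352,280) against the right pad and the spoke still radial. Continuing.

```bash
python3 -m creep '[[120,[-5.5,3,0],-0.087],[120,[-5,3.5,0],-0.087],[120,[-5,4,0],-0.087],[120,[-4.5,4,0],-0.087],[120,[-4,5,0],-0.087],[120,[-3.5,5,0],-0.087],[120,[-3.5,5,0],-0.087],[120,[-2.5,5.5,0],-0.087]]'; python3 plan.py 80 120 -56.5 -96.5 12.4; python3 plan.py 120 160 -96.5 -136.5 12.4
```

```text
time: 6.35
tool_pos: [0.5104, -0.0755, 0.1187]
tcp_rot: [1.888, 0.566, -1.888]
wrist_force: [1.3, -3.3, 0.0]
width: 0.53
pose [510.4 -75.5 118.7] -56.5 [ 1.3 -3.3  0. ] want start [510.4 -74.8]
[-2.0, 6.0, 0] -0.087
[-2.0, 5.5, 0] -0.087
[-1.0, 6.5, 0] -0.087
[-1.0, 6.0, 0] -0.087
[0.0, 6.0, 0] -0.087
[0.5, 6.5, 0] -0.087
[1.0, 6.0, 0] -0.087
[1.5, 6.0, 0] -0.087
pose [510.4 -75.5 118.7] -56.5 [ 1.3 -3.3  0. ] want start [507.3 -26.3]
[2.0, 6.0, 0] -0.087
[2.5, 5.5, 0] -0.087
[3.0, 5.5, 0] -0.087
[3.5, 5.0, 0] -0.087
[4.0, 5.0, 0] -0.087
[4.0, 4.5, 0] -0.087
[5.0, 4.0, 0] -0.087
[5.0, 3.5, 0] -0.087
```

```bash
python3 -m creep '[[120,[-2,6,0],-0.087],[120,[-2,6,0],-0.087],[120,[-1,6.5,0],-0.087],[120,[-1,6,0],-0.087],[120,[0,6,0],-0.087],[120,[0.5,6.5,0],-0.087],[120,[1,6,0],-0.087],[120,[1.5,6,0],-0.087]]'; python3 plan.py 120 160 -96.5 -136.5 12.4|head -1;  python3 -m creep '[[120,[2,6,0],-0.087],[120,[2.5,5.5,0],-0.087],[120,[3,5.5,0],-0.087],[120,[3.5,5,0],-0.087],[120,[4,5,0],-0.087],[120,[4,4.5,0],-0.087],[120,[5,4,0],-0.087],[120,[5,3.5,0],-0.087]]'; python3 plan.py 160 200 -136.5 -136.5 12.4|head -1
python3 - <<'E'
from h import *
print(pose()[0]['q'].round(2)); snap('wrist','w5')
E
```

```text
time: 7.02
tool_pos: [0.5068, -0.0265, 0.1186]
tcp_rot: [-2.164, 0.123, 2.166]
wrist_force: [-0.2, -3.6, 1.2]
width: 0.532
pose [506.8 -26.5 118.6] -96.4 [-0.2 -3.6  1.2] want start [507.3 -26.3]
time: 7.68
tool_pos: [0.5352, 0.0128, 0.1185]
tcp_rot: [-1.745, 0.748, 1.748]
wrist_force: [-3.0, -2.4, 2.7]
width: 0.532
pose [535.2  12.8 118.5] -136.2 [-3.  -2.4  2.7] want start [536.1  12.8]
[-0.02  0.1   2.01 -0.    1.03  2.36]
```

View pics/w5.png

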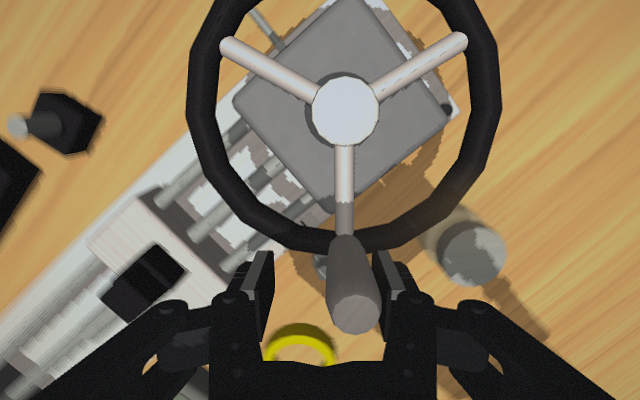

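160° have been turned and joint 6 is at 2.36, so this is the place to regrip: centre on the peg, lift, spin half a turn and lower again.

```bash
python3 -m creep '[[120,[-3,-2.5,0],0],[120,[-3,-3,0],0],[120,[-2.5,-3,0],0],[120,[0,0,5],0],[120,[0,0,13],0],[120,[0,0,16],0],[120,[0,0,16],0],[120,[0,0,14],0]]'; python3 -m creep '[[120,[0,0,0],0],[120,[0,0,0],0.12],[120,[0,0,0],0.12],[120,[0,0,0],0.12],[120,[0,0,0],0.12],[120,[0,0,0],0.12],[120,[0,0,0],0.12],[120,[0,0,0],0.12]]'; python3 -m creep '[[120,[0,0,0],0.12],[120,[0,0,0],0.12],[120,[0,0,0],0.12],[120,[0,0,0],0.12],[120,[0,0,0],0.12],[120,[0,0,0],0.12],[120,[0,0,0],0.12],[120,[0,0,0],0.12]]'; python3 -m creep '[[120,[0,0,0],0.12],[120,[0,0,0],0.12],[120,[0,0,0],0.12],[120,[0,0,0],0.12],[120,[0,0,0],0.12],[120,[0,0,0],0.12],[120,[0,0,0],0.12],[120,[0,0,0],0.12]]';python3 -m creep '[[120,[0,0,0],0.12],[120,[0,0,0],0.12],[120,[0,0,0],0.02],[120,[0,0,0],0],[120,[0,0,0],0],[120,[0,0,0],0],[120,[0,0,0],0],[120,[0,0,0],0]]'
python3 - <<'E'
from h import *
print(pose()[1:],pose()[0]['q'].round(2)); snap('wrist','w6')
E
```

```text
time: 8.4
tool_pos: [0.5276, 0.0046, 0.1837]
tcp_rot: [-1.748, 0.743, 1.747]
wrist_force: [0.3, 0.2, -0.6]
width: 0.531
time: 9.07
tool_pos: [0.527, 0.0048, 0.1814]
tcp_rot: [2.2, 0.046, -2.202]
wrist_force: [-0.4, -0.1, 0.1]
width: 0.533
time: 9.73
tool_pos: [0.527, 0.0048, 0.1814]
tcp_rot: [1.614, 0.884, -1.616]
wrist_force: [-0.2, -0.2, -0.8]
width: 0.529
time: 10.4
tool_pos: [0.527, 0.0048, 0.1814]
tcp_rot: [0.917, 1.37, -0.917]
wrist_force: [-0.3, -0.5, 0.1]
width: 0.524
time: 11.07
tool_pos: [0.5276, 0.0049, 0.1822]
tcp_rot: [0.724, 1.447, -0.724]
wrist_force: [1.0, -0.1, 0.1]
width: 0.527
(array([527.55824058,   4.91585865, 182.23362453]), np.float64(36.85255469058029)) [-0.04  0.02  1.97  0.    1.15 -0.68]
```

View pics/w6.png

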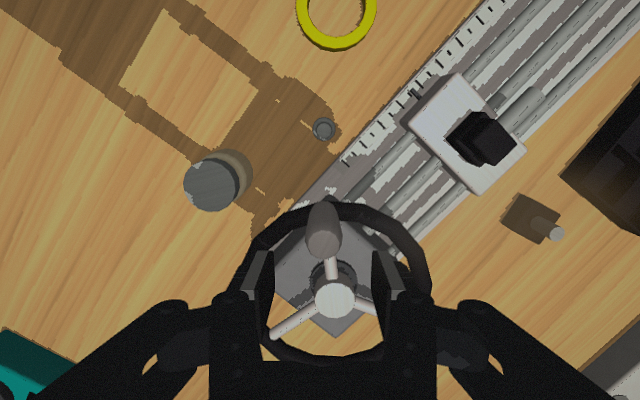

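```bash
python3 -m creep '[[120,[0,0,0],0.12],[120,[0,0,-8],0],[120,[0,0,-11],0],[120,[0,0,-12],0],[120,[0,0,-12],0],[120,[0,0,-12],0],[120,[0,0,-8],0],[120,[0,0,0],0]]'
python3 - <<'E'
from h import *
print(pose()[1:],pose()[0]['q'].round(2)); snap('wrist','w7')
E
python3 plan.py 160 200 43.7 6 12.4; python3 plan.py 200 240 6 -32 12.4
```

```text
time: 11.78
tool_pos: [0.5253, 0.005, 0.116]
tcp_rot: [0.63, 1.482, -0.633]
wrist_force: [-1.3, -0.3, -0.2]
width: 0.525
(array([525.33791536,   4.99234709, 116.03909392]), np.float64(43.74430566819086)) [-0.04  0.09  2.03 -0.    1.02 -0.8 ]
pose [526.2   5.  117.4] 43.7 [-0.1 -0.2 -0.3] want start [536.1  12.9]
[5.5, 3.5, 0] -0.082
[5.5, 2.5, 0] -0.082
[5.5, 2.5, 0] -0.082
[6.0, 1.5, 0] -0.082
[6.0, 1.5, 0] -0.082
[6.5, 0.5, 0] -0.082
[6.0, 0.5, 0] -0.082
[6.0, -0.5, 0] -0.082
pose [526.2   5.  117.4] 43.7 [-0.1 -0.2 -0.3] want start [583.3  24.9]
[6.0, -1.0, 0] -0.083
[6.0, -1.5, 0] -0.083
[6.0, -2.0, 0] -0.083
[6.0, -2.5, 0] -0.083
[5.5, -2.5, 0] -0.083
[5.0, -3.5, 0] -0.083
[5.0, -4.0, 0] -0.083
[4.5, -4.5, 0] -0.083
```

View pics/w7.png

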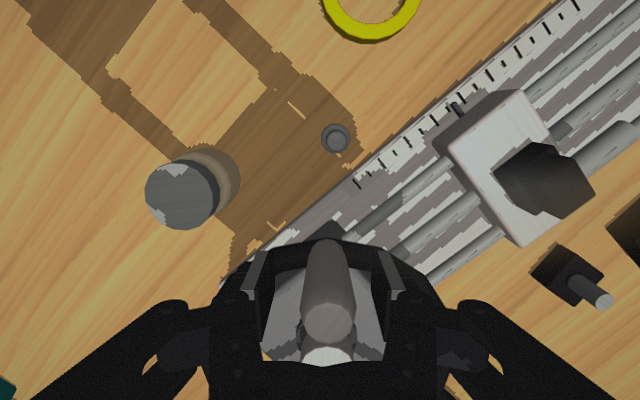

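The peg is between the pads again at (326,290). I'll approach the pad and carry on.

```bash
python3 -m creep '[[120,[0,0,0],0],[120,[1.5,1.5,0],0],[120,[1.5,1.5,0],0],[120,[1.5,1.5,0],0],[120,[1.5,1,0],0],[120,[1.5,1,0],0],[120,[1.5,1,0],0],[120,[0,0,0],0]]'; python3 plan.py 160 200 43.7 6 12.4|head -1; python3 -m creep '[[120,[5.5,3.5,0],-0.082],[120,[5.5,2.5,0],-0.082],[120,[5.5,2.5,0],-0.082],[120,[6,1.5,0],-0.082],[120,[6,1.5,0],-0.082],[120,[6.5,0.5,0],-0.082],[120,[6,0.5,0],-0.082],[120,[6,-0.5,0],-0.082]]';  python3 plan.py 200 240 6 -32 12.4|head -1
python3 - <<'E'
from h import *
snap('wrist','w8')
E
```

```text
time: 12.5
tool_pos: [0.5369, 0.0126, 0.1194]
tcp_rot: [0.63, 1.477, -0.63]
wrist_force: [-0.1, -0.2, -0.0]
width: 0.531
pose [536.9  12.6 119.4] 43.8 [-0.1 -0.2 -0. ] want start [536.1  12.9]
time: 13.17
tool_pos: [0.5826, 0.0244, 0.1191]
tcp_rot: [1.131, 1.259, -1.134]
wrist_force: [-3.9, 0.0, 3.0]
width: 0.531
pose [582.6  24.4 119.1] 6.0 [-3.9  0.   3. ] want start [583.3  24.9]
```

View pics/w8.png

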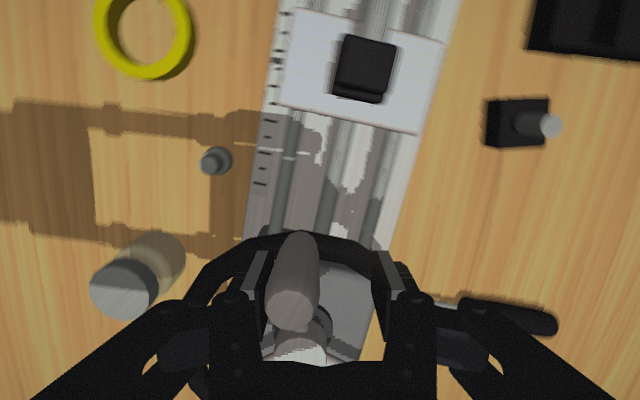

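The peg rides on the left pad at (292,290). On with the turn.

```bash
python3 -m creep '[[120,[6,-1,0],-0.083],[120,[6,-1.5,0],-0.083],[120,[6,-2,0],-0.083],[120,[6,-2.5,0],-0.083],[120,[5.5,-2.5,0],-0.083],[120,[5,-3.5,0],-0.083],[120,[5,-4,0],-0.083],[120,[4.5,-4.5,0],-0.083]]'; python3 plan.py 240 280 -32 -70 12.4; python3 plan.py 280 320 -70 -107 12.4;python3 plan.py 320 350 -107 -135 12.4
```

```text
time: 13.88
tool_pos: [0.6265, 0.0034, 0.1188]
tcp_rot: [1.606, 0.894, -1.61]
wrist_force: [-3.0, 2.1, 1.6]
width: 0.534
pose [626.5   3.4 118.8] -32.0 [-3.   2.1  1.6] want start [627.5   3.5]
[4.0, -4.5, 0] -0.083
[4.0, -5.0, 0] -0.083
[3.0, -5.5, 0] -0.083
[3.0, -5.5, 0] -0.083
[2.5, -6.0, 0] -0.083
[1.5, -6.0, 0] -0.083
[1.5, -6.0, 0] -0.083
[1.0, -6.5, 0] -0.083
pose [626.5   3.4 118.8] -32.0 [-3.   2.1  1.6] want start [647.7 -41.4]
[0.0, -6.5, 0] -0.081
[-0.0, -6.0, 0] -0.081
[-1.0, -6.5, 0] -0.081
[-1.5, -6.0, 0] -0.081
[-2.0, -6.0, 0] -0.081
[-2.0, -6.0, 0] -0.081
[-3.0, -5.5, 0] -0.081
[-3.5, -5.5, 0] -0.081
pose [626.5   3.4 118.8] -32.0 [-3.   2.1  1.6] want start [634.6 -89.2]
[-3.0, -4.0, 0] -0.061
[-3.0, -3.5, 0] -0.061
[-3.5, -3.5, 0] -0.061
[-3.5, -3.0, 0] -0.061
[-3.5, -3.0, 0] -0.061
[-4.0, -2.5, 0] -0.061
[-4.5, -2.5, 0] -0.061
[-4.0, -2.0, 0] -0.061
```

```bash
python3 -m creep '[[120,[4.5,-4.5,0],-0.083],[120,[4,-5,0],-0.083],[120,[3,-5.5,0],-0.083],[120,[3,-5.5,0],-0.083],[120,[2.5,-6,0],-0.083],[120,[1.5,-6,0],-0.083],[120,[1.5,-6,0],-0.083],[120,[1,-6.5,0],-0.083]]'; python3 plan.py 280 320 -70 -107 12.4|head -1; python3 -m creep '[[120,[0,-6.5,0],-0.081],[120,[0,-6,0],-0.081],[120,[-1,-6.5,0],-0.081],[120,[-1.5,-6,0],-0.081],[120,[-2,-6,0],-0.081],[120,[-2,-6,0],-0.081],[120,[-3,-5.5,0],-0.081],[120,[-3.5,-5.5,0],-0.081]]'; python3 plan.py 320 350 -107 -135 12.4|head -1
python3 - <<'E'
from h import *
print(pose()[0]['q'].round(2));snap('wrist','w9')
E
```

```text
time: 14.55
tool_pos: [0.6479, -0.0412, 0.1189]
tcp_rot: [2.031, 0.36, -2.034]
wrist_force: [-2.2, 3.2, 1.4]
width: 0.531
pose [647.9 -41.2 118.9] -70.0 [-2.2  3.2  1.4] want start [647.7 -41.4]
time: 15.22
tool_pos: [0.6357, -0.0891, 0.119]
tcp_rot: [-2.06, 0.309, 2.059]
wrist_force: [1.4, 2.6, -0.9]
width: 0.531
pose [635.7 -89.1 119. ] -107.2 [ 1.4  2.6 -0.9] want start [634.6 -89.2]
[-0.18  0.29  1.79  0.    1.06  1.69]
```

View pics/w9.png

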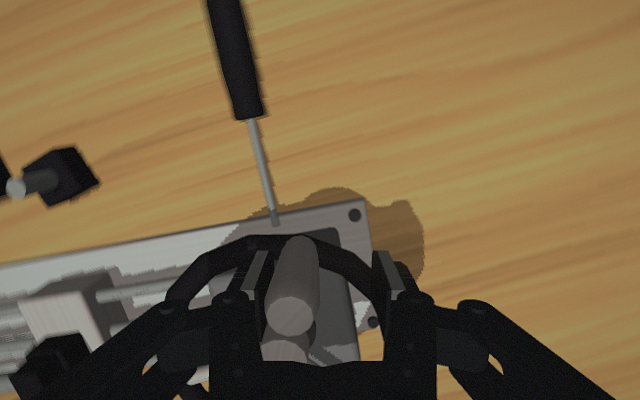

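```bash
python3 -m creep '[[120,[-3,-4,0],-0.061],[120,[-3,-3.5,0],-0.061],[120,[-3.5,-3.5,0],-0.061],[120,[-3.5,-3,0],-0.061],[120,[-3.5,-3,0],-0.061],[120,[-4,-2.5,0],-0.061],[120,[-4.5,-2.5,0],-0.061],[120,[-4,-2,0],-0.061]]'; python3 plan.py 350 360 -135 -145 12.4 4
```

```text
time: 15.93
tool_pos: [0.607, -0.1135, 0.119]
tcp_rot: [-1.761, 0.727, 1.759]
wrist_force: [2.5, 2.7, -2.1]
width: 0.528
pose [ 607.  -113.5  119. ] -135.0 [ 2.5  2.7 -2.1] want start [ 605.6 -113.3]
[-3.0, -1.0, 0] -0.044
[-3.0, -1.5, 0] -0.044
[-3.0, -1.0, 0] -0.044
[-3.0, -0.5, 0] -0.044
```

```bash
python3 -m creep '[[120,[-3.5,-1,0],-0.044],[120,[-3.5,-1.5,0],-0.044],[120,[-3.5,-1,0],-0.044],[120,[-3,-0.5,0],-0.044],[120,[0,0,0],0],[120,[0,0,0],0],[120,[0,0,0],0],[120,[0,0,0],0]]'; python3 plan.py 360 360 -145 -145 12.4|head -1
python3 - <<'E'
from h import *
import pickle
c,d=snap('wrist','w10');pickle.dump(c,open('pics/w10.pkl','wb'))
E
```

```text
time: 16.6
tool_pos: [0.5932, -0.118, 0.1192]
tcp_rot: [-1.643, 0.855, 1.644]
wrist_force: [0.5, 1.9, -0.9]
width: 0.53
pose [ 593.2 -118.   119.2] -145.0 [ 0.5  1.9 -0.9] want start [ 593.5 -117.5]
```

View pics/w10.png

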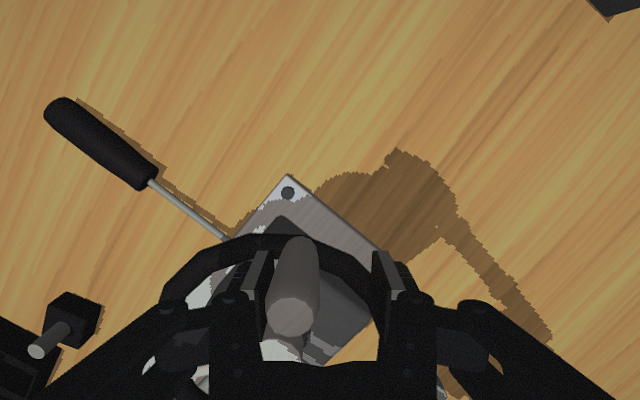

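```bash
python3 - <<'E'
from h import *
import pickle
c=pickle.load(open('pics/w10.pkl','rb'));d=np.load('pics/w10.npy')
h=at_z(c,291,318,.158);print(h,d[318,291],at_d(c,291,318,d[318,291]))
print(np.degrees(np.arctan2(h[1]+.0463,h[0]-.5755)),np.hypot(h[1]+.0463,h[0]-.5755))
E
python3 -m creep '[[120,[2,1.5,0],0],[120,[2.5,1.5,0],0],[120,[2.5,1.5,0],0],[120,[2,1.5,0],0],[120,[0,0,0],0],[120,[0,0,0],0],[120,[0,0,4],0],[120,[0,0,12],0]]'; python3 -m creep '[[120,[0,0,16],0],[120,[0,0,16],0],[120,[0,0,20],0],[120,[0,0,20],0],[120,[0,0,20],0],[120,[0,0,4],0],[120,[0,0,0],0],[120,[0,0,0],0]]'
python3 - <<'E'
from h import *
import pickle
print(pose()[1:])
c,d=snap('wrist','w11');pickle.dump(c,open('pics/w11.pkl','wb'))
c,d=snap('top','t11')
c,d=snap('side','s11',(290,90,430,250),5)
E
```

```text
[ 0.60016461 -0.11129196  0.158     ] 0.119973406 [ 0.60034117 -0.11164858  0.15855246]
-69.21812203212639 0.06951473030342965
time: 17.32
tool_pos: [0.6003, -0.1117, 0.1336]
tcp_rot: [-1.639, 0.858, 1.647]
wrist_force: [0.3, 0.4, 0.4]
width: 0.534
time: 17.98
tool_pos: [0.602, -0.1121, 0.2314]
tcp_rot: [-1.643, 0.856, 1.642]
wrist_force: [0.5, -0.3, 0.3]
width: 0.528
(array([ 601.98195996, -112.1185167 ,  231.39835524]), np.float64(-145.07869070162002))
```

View pics/w11.png

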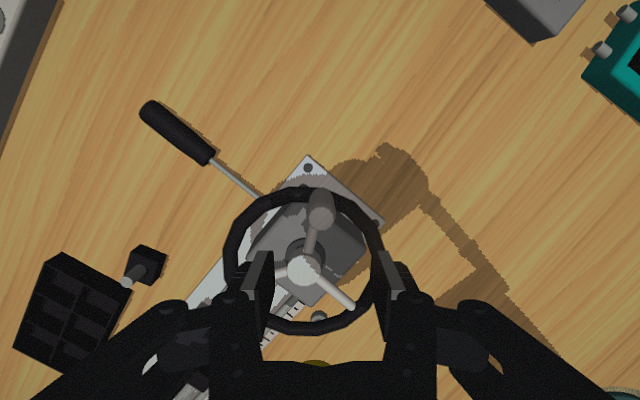

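View pics/s11.png

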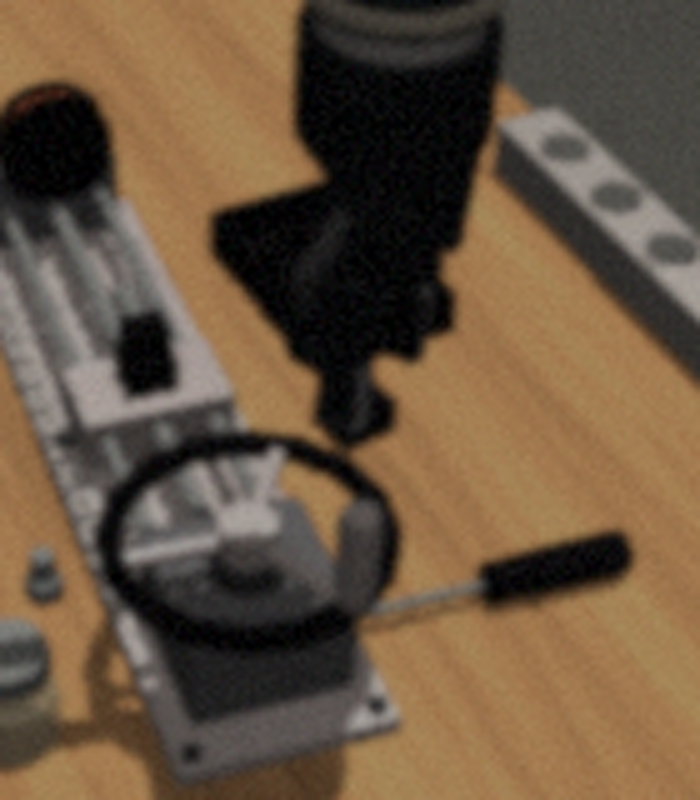

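View pics/t11.png

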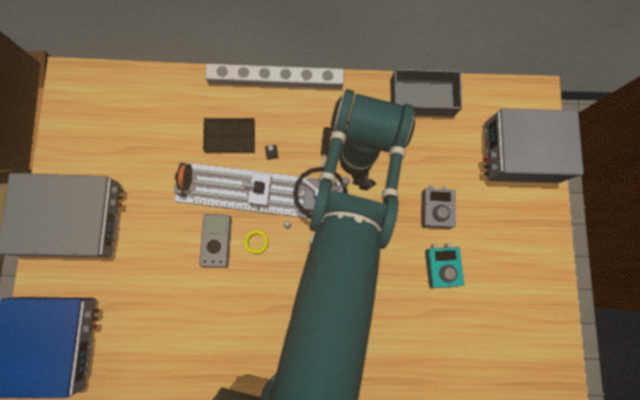

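Run:
```python
from h import *
import pickle
c=pickle.load(open('pics/w11.pkl','rb'));d=np.load('pics/w11.npy')
h=at_z(c,321,213,.158);print(h,at_d(c,321,213,d[213,321]),'hub',at_d(c,306,270,d[270,306]))
print(np.degrees(np.arctan2(h[1]+.0463,h[0]-.5755)))
cs=get_calibration('side');ct=get_calibration('top')
print('side',at_z(cs,290+363/5,90+512/5,.158))
d0=np.load('pics/top0.npy');d1=np.load('pics/t11.npy')
f=lambda d,u,v:at_d(ct,u,v,float(d[int(v),int(u)]))
print(f(d0,267,188),f(d1,259,187))
# button, from fresh depth: top face pixels
b=[]
for v in range(195,230):
  for u in range(420,458):
    p=f(d1,u,v)
    if .045<p[2]<.09: b.append([u,v,*p])
b=np.array(b);print(np.histogram(b[:,4],bins=np.arange(.045,.09,.003)))
m=b[b[:,4]>.061];print('btn',len(m),m.mean(0),m[:,2].min(),m[:,2].max(),m[:,3].min(),m[:,3].max())
```

```text
[ 0.60245336 -0.11462219  0.158     ] [ 0.60240257 -0.11454774  0.15772215] hub [ 0.57275256 -0.04810286  0.10378899]
-68.47057557632652
side [ 0.60212735 -0.11135625  0.158     ]
[0.5846589  0.10060844 0.10149703] [0.5871483  0.12282775 0.09978647]
(array([281,  91,  22,  40,  55,  26,  30,  53,  20,   1,   0,   0,   0,
         0]), array([0.045, 0.048, 0.051, 0.054, 0.057, 0.06 , 0.063, 0.066, 0.069,
       0.072, 0.075, 0.078, 0.081, 0.084, 0.087]))
btn 121 [ 4.42404959e+02  2.12280992e+02  5.36776203e-01 -3.95374928e-01
  6.64696379e-02] 0.5153082749121369 0.5584478736646606 -0.416130967126069 -0.37310995027614513
```

The handle is back at about -68.5° against -66.3° at the start, so roughly 362° turned; the carriage moved about 23 mm. Now to the grey recorder at (0.536,-0.394), shutting the fingers on the way.

```bash
python3 -m creep '[[120,[-4,-17,0],0.06],[120,[-4,-17,0],0.06],[120,[-4,-17,0],0.06],[120,[-4,-17,0],0.06],[255,[-4,-17,0],0.06],[255,[-4,-17,0],0.06],[255,[-4,-17,0],0.06],[255,[-4,-17,0],0.06]]'; python3 -m creep '[[255,[-4,-17,0],0.06],[255,[-4,-17,0],0.06],[255,[-4,-17,0],0.06],[255,[-4,-17,0],0.06],[255,[-4,-10,0],0.06],[255,[-4,0,0],0.06],[255,[0,0,0],0],[255,[0,0,0],0]]'
python3 - <<'E'
from h import *
import pickle
print(pose()[1:])
c,d=snap('wrist','w12');pickle.dump(c,open('pics/w12.pkl','wb'))
E
```

```text
time: 18.8
tool_pos: [0.5691, -0.2485, 0.2295]
tcp_rot: [-1.952, 0.476, 1.957]
wrist_force: [0.5, -0.5, 0.4]
width: 0.003
time: 19.47
tool_pos: [0.5454, -0.3258, 0.2298]
tcp_rot: [-2.155, 0.132, 2.159]
wrist_force: [0.9, 0.3, -0.2]
width: 0.001
(array([ 545.43284972, -325.81603367,  229.82366783]), np.float64(-97.07034647021408))
```

View pics/w12.png

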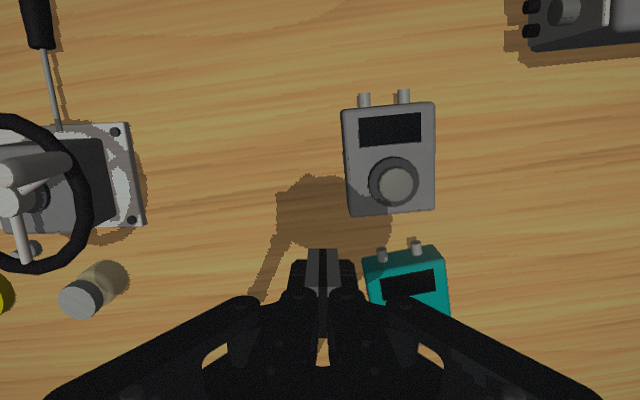

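The grey recorder's button top is at (396,183), clear of the turquoise one; the wheel rests on the left.

Run:
```python
from h import *
import pickle
c=pickle.load(open('pics/w12.pkl','rb'));d=np.load('pics/w12.npy')
s=d[178:189,390:402];z=float(np.median(s));b=at_d(c,396.5,182.5,z);print(b)
P=pose()[1];print((b*1000-P).round(1))
for u,v in [(376,182),(417,182),(396,162),(396,204)]: print(at_d(c,u,v,float(d[v,u])).round(4))
```

```text
[ 0.53849344 -0.3961351   0.06713822]
[  -7.3  -70.5 -163. ]
[ 0.5387 -0.3784  0.0566]
[ 0.5339 -0.4181  0.0567]
[ 0.5559 -0.399   0.0564]
[ 0.5141 -0.3964  0.0568]
```

```bash
python3 -m creep '[[255,[-2,-18,0],0],[255,[-2,-18,0],0],[255,[-2,-18,0],0],[255,[-2,-16,-20],0],[255,[0,0,-36],0],[255,[0,0,-36],0],[255,[0,0,-36],0],[255,[0,0,-10],0]]'; python3 -m creep '[[255,[0,0,0],0],[255,[0,0,0],0],[255,[0,0,-4],0],[255,[0,0,-4],0],[255,[0,0,-4],0],[255,[0,0,-2],0],[255,[0,0,-2],0],[255,[0,0,-2],0]]'
python3 - <<'E'
from h import *
print(pose()[1:],pose()[0]['wrist_force'])
E
```

```text
time: 20.18
tool_pos: [0.5341, -0.3943, 0.0861]
tcp_rot: [-2.146, 0.126, 2.165]
wrist_force: [-1.8, 1.2, -1.8]
width: 0.002
time: 20.85
tool_pos: [0.5382, -0.3961, 0.0755]
tcp_rot: [-2.16, 0.131, 2.159]
wrist_force: [0.0, -0.1, -0.3]
width: -0.004
(array([ 538.2488072 , -396.1142909 ,   75.53724438]), np.float64(-96.93667757728483)) [ 0.0337603  -0.08985936 -0.25227908]
```

```bash
python3 -m creep '[[255,[0,0,-2],0],[255,[0,0,-2],0],[255,[0,0,-2],0],[255,[0,0,-1.5],0],[255,[0,0,-1.5],0],[255,[0,0,-1],0],[255,[0,0,0],0],[255,[0,0,0],0]]'; python3 -m creep '[[255,[0,0,-1],0],[255,[0,0,-1],0],[255,[0,0,-0.5],0],[255,[0,0,-0.5],0],[255,[0,0,-0.5],0],[255,[0,0,0],0],[255,[0,0,0],0],[255,[0,0,0],0]]'
```

```text
time: 21.52
tool_pos: [0.538, -0.396, 0.0655]
tcp_rot: [-2.159, 0.131, 2.159]
wrist_force: [-1.9, 1.0, 1.8]
width: -0.001
time: 22.18
tool_pos: [0.5381, -0.3961, 0.0619]
tcp_rot: [-2.159, 0.131, 2.159]
wrist_force: [-0.6, 1.2, 3.9]
width: -0.004
```

```bash
python3 -m creep '[[255,[0,0,-0.5],0],[255,[0,0,-0.5],0],[255,[0,0,-0.5],0],[255,[0,0,-0.5],0],[255,[0,0,-0.5],0],[255,[0,0,0],0],[255,[0,0,0],0],[255,[0,0,0],0]]'
```

```text
time: 22.85
tool_pos: [0.5382, -0.3962, 0.061]
tcp_rot: [-2.159, 0.131, 2.159]
wrist_force: [-3.9, 2.7, 12.8]
width: -0.001
```

The force jumped to 12.8 N and z stopped at 61 mm, so the button is on its stop. I'll release and rise clear.

```bash
python3 -m creep '[[255,[0,0,3],0],[255,[0,0,6],0],[255,[0,0,12],0],[255,[0,0,25],0],[255,[0,0,30],0],[255,[0,0,30],0],[255,[0,0,30],0],[255,[0,0,30],0]]';python3 -m creep '[[255,[-12,-28,0],0],[255,[-12,-28,0],0],[255,[-12,-28,0],0],[255,[-12,-28,0],0],[255,[-12,-28,0],0],[255,[0,0,0],0],[255,[0,0,0],0],[255,[0,0,0],0]]'
python3 - <<'E'
from h import *
snap('top','t13');snap('top','t13b',(160,110,480,300),2.4)
s,P,_=pose();print(P,s['wrist_force'].round(1),s['joint_vel'].round(3))
E
```

```text
time: 23.52
tool_pos: [0.538, -0.396, 0.2269]
tcp_rot: [-2.159, 0.131, 2.159]
wrist_force: [0.4, -0.7, -0.7]
width: 0.001
time: 24.18
tool_pos: [0.478, -0.5359, 0.2251]
tcp_rot: [-2.158, 0.131, 2.158]
wrist_force: [-0.1, -0.1, -0.7]
width: 0.002
[ 478.64308286 -535.08660201  225.25467547] [-0.   0.9 -0.9] [ 0.009 -0.002  0.003 -0.003 -0.001 -0.002]
```

View pics/t13b.png

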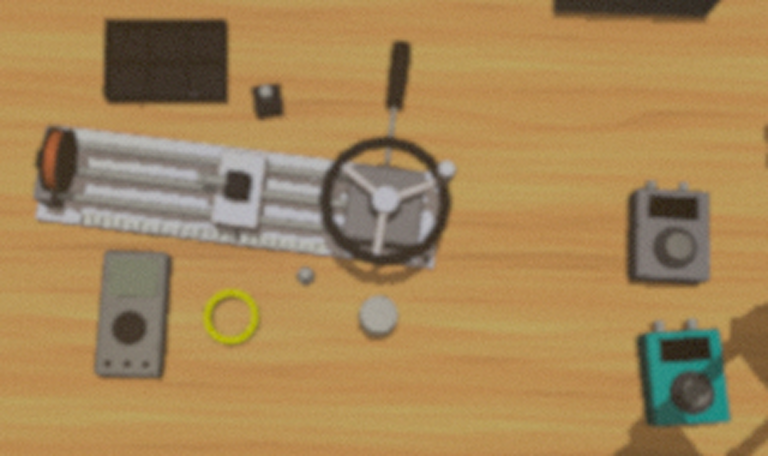

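The handle is at about (346,180), within roughly 1 px of its start. The carriage has shifted and the bystanders look unmoved. A last check of the button's height, then I'll hand in.

Run:
```python
from h import *
ct=get_calibration('top');d0=np.load('pics/top0.npy');d=np.load('pics/t13.npy')
for D in (d0,d): print(at_d(ct,442.5,212.3,float(np.median(D[210:215,440:446]))).round(4))
a=cv2.imread('pics/top0.png').astype(int);b=cv2.imread('pics/t13.png').astype(int)
m=(cv2.blur(np.abs(a-b).sum(2).astype(np.float32),(3,3))>70).astype(np.uint8)[:300,:480]
n,_,st,ce=cv2.connectedComponentsWithStats(m)
print([(ce[i].round().tolist(),int(st[i,4])) for i in range(1,n) if st[i,4]>6])
h=at_z(ct,160+446.5/2.4,110+169/2.4,.158);print(h,np.degrees(np.arctan2(h[1]+.0463,h[0]-.5755)))
finish_job()
```

```text
[ 0.5365 -0.3952  0.0677]
[ 0.5366 -0.3953  0.0674]
[([264.0, 192.0], 638), ([346.0, 182.0], 12), ([246.0, 185.0], 36), ([468.0, 256.0], 502), ([435.0, 292.0], 415), ([473.0, 294.0], 101)]
[ 0.59974131 -0.11168157  0.158     ] -69.65689527583795
the job is handed in; nothing more can be done
```

I pushed the hand wheel one clockwise turn and pressed the recorder button fully down. The job is handed in; it reports no verdict.

**Turn:** The part-open fingers straddled the peg without clamping it, and one pad pushed it round at about 3–5 N. I lifted off once at about 160° to turn the hand back, because the last joint would have run out of range.

**Button:** After the fingers had left the handle, I pressed the grey recorder's button until it stopped. Force rose to about 13 N at 61 mm height. I then rose clear and moved away.

**Last checks:**
- **Wheel:** The handle stands about 2–3° past one full turn. The estimates ran from -68.5° to -69.7°, against -66.3° at the start, and the limit is ±15°.
- **Carriage:** It moved about 22–23 mm by a coarse depth reading taken after the turn. That is slightly less than the 24 mm that the handle angle implies.
- **Button:** Its top is back at its starting height (67.4 mm against 67.7 mm).
- **Bystanders:** Comparing the wheel and recorder area before and after showed changes only at the carriage, the handle, and (by position) the arm's shadow near the turquoise box.
- **Robot:** It stopped in free air with the wrist force near zero.

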